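# Clear the tape roll off a touch-latch stock bin and pop its lid

## Robot

A 6-joint arm with a two-finger parallel gripper is mounted at the origin on the work surface. World frame = base frame: x ahead of the robot, y to its left, z up, the work surface at z = 0. Lengths are in m, angles in rad, forces in N, time in s.
With the tool pointing down it reaches from about 0.375 to 0.9 m from the base axis. Payload 3.1 kg.
Tool frame: the origin (TCP) lies at the very end of the fingers, on their centre line; the grasp point (between the pads) lies 19 mm behind it (manip.pinch_z is the distance from the TCP to the grasp point, in m); z points along the fingers, y is the direction in which the jaws open and shut (so a half turn about z gives the same grasp; the last joint's range is limited). The gripper opens to 85 mm and grips with 20 to 120 N. Pads are 22 mm wide; open, the fingers measure 114 mm over their backs; the gripper's body (76 mm by 85 mm) begins 54 mm behind the grasp point. The pads swing forward as they close: fully open they stand 13 mm farther back than shut.
Start: joints at [0.952, 0.527, 1.433, -0, 1.181, -0.178], TCP at [0.267, 0.565, 0.231] pointing down, gripper open.
Joint ranges: [-3.08, 3.08], [-0.75, 2.2], [0.22, 2.44], [-1.43, 4.57], [0, 2.65], [-2.85, 2.85]. Speed limits (rad/s): [2.79, 2.79, 3.14, 3.14, 3.14, 3.14].

## Interface

Orientations are given as a unit quaternion [x, y, z, w].
In Python, from station import manip gives the robot as it stands.
- The arm moves only by the tool drive_tool, never from a script. Its argument "increments" is a list of rows, each a list of 7 numbers: the closure in counts, from 0 (fully open) to 255 (shut), then the shift along the tool's x, y, z in cm, then the turn, a rotation vector about the tool's x, y, z in rad. A call has 1 to 20 rows; each row is the pose to reach, as a shift and turn from the pose commanded when the call began, along the tool's axes at that moment; what a row does not reach only later rows make up. A row lasts 1/10 s, in which the tool goes at most 50 mm and 8.59 degrees, less where a joint would pass 70% of its speed; a pose out of reach is approached as far as the arm can. A call with a gripper value outside its range is refused whole. The fingers move at their own pace and stop on an object; "force" is the grip in N (left out, the last holds). Time passes only in rows, so rows that repeat a pose let the fingers close. It gives the time, the measured TCP pose, the force and the opening at its end, in the units of the state.
- manip.sense(): the state, without advancing time (a new reading comes with each control period).
- manip.snapshot(name): name is "side" or "top" or "wrist"; returns the picture (400x640x3 uint8, red, green, blue); there is no depth.
- manip.camera_model(name): a dict with "mtx" (3x3 intrinsics, pixels), "cam_to_world" (4x4, takes a point from camera to world coordinates). Camera axes: x right, y down, z forward; pixel columns grow to the right and rows downward; lengths in m; the calibration is good to about 2 mm. A picture is of the moment at which its call begins: read the wrist's pose just before it. camera_model takes no time and is no camera call; for the wrist camera it gives the pose at the moment of the call.
- manip.sign_off(): hands the job in, once; it reports no verdict.
The state is a dict: "t": time; "q": joint angles; "qd": joint speeds; "tau": joint torques, N m; "tcp_pos": TCP position; "tool_rot": TCP orientation; "force": force on the tool from outside, world axes, zero at the start; "ft_torque": the same for the moment, N m; "finger_gap": opening from 0.0 (shut) to 1.0 (fully open).
Only numpy, scipy, OpenCV 4.12 (cv2) and the standard library are available. Lean on these libraries where they do the work, as an engineer would, in place of code of your own. Each camera call takes 0.05 s, during which the arm holds its last target. There are 200 camera calls.

## Task

A roll of black tape has been left on the orange spring lid of the stock chest. With the fingers, push the roll sideways off that lid until it stands wholly on the grey ledge in the middle of the chest, without lifting or tipping it. Then press the white spot at the front of the orange lid down until the catch gives, and let go so that the lid springs ajar by itself; do not raise it further, and leave the blue lid shut and the other goods where they are.

Things in the scene. Friction and masses are not known exactly. Their poses are not given: they have to be found in the camera images.
- ledge: Fixed grey middle block of the stock chest, 180 (its x) x 140 (its y) mm, flat top 98.5 mm above the work surface. Origin: centre of its underside, on the work surface; x points away from the robot's side (the front of the chest faces -x), y to the left, turned with the chest. One bin adjoins it on each side, centred 138 mm to its +y and -y; which bin is on which side changes. The gap between ledge and bins is 3 mm.
- bin_orange: Fixed grey bin with the orange lid, 180 (x) x 130 (y) mm, turned like the ledge, standing on the ledge's left or right. Its closed lid's top is 100 mm above the work surface, 1.5 mm higher than the ledge. Origin: centre of its underside, on the work surface.
- lid_orange (a joint): Angle (rad) of the orange lid (176 x 128 x 8 mm) about its hinge along the far (+x) top edge of the bin. 0: latched shut. Pressed in, it goes negative, to a stop at -0.03 (about 5 mm down at the white spot); the catch lets go at about -0.02, which takes about 7 N on the white spot. When let go after that, the lid's spring swings it up to about 0.36 (front edge about 60 mm higher) in about half a second. It can turn to 1.4 if forced. If let go too early it stays latched.
- press_orange (a point): White spot, 26 mm across, on the top of the orange lid in the middle of its front edge, 22 mm from that edge and 154 mm from the hinge; it moves with the lid. This point is the spot's centre at the surface of the lid.
- lid_blue (a joint): Angle (rad) of the blue lid of the like bin on the other side of the ledge, with the same hinge and catch. 0: latched shut. It is to stay shut.
- roll: Roll of black tape lying flat (axis upright) on the orange lid, 80 mm outside diameter, 56 mm core hole, 48 mm high, about 0.22 kg, loose. Origin: centre of its underside; z along its axis, up.
- twine: Bystander: loose red spool of twine, 74 mm across, 64 mm high, standing on the work surface. Origin: centre of its underside.
- oil: Bystander: loose yellow oil bottle with a red cap, 40 mm across, 110 mm high, standing on the work surface. Origin: centre of its underside.
- driver: Bystander: loose screwdriver, about 200 mm long, lying on the work surface to the right of the chest, roughly pointing away from the robot. Origin: under the middle of it.
Things that resemble listed ones, but are neither listed nor needed, are in the scene too. Leave any green look-alike of the bin_orange alone.

How it is judged:
On the way, in this order (a step that is already met when the one before it is completed fails the run):
1. the roll stands wholly on the ledge while the orange lid is still shut (y of roll in the frame of ledge between -0.033 and 0.033 m and x of roll in the frame of ledge between -0.055 and 0.055 m and angle between roll's own z axis and vertical below 0.1 rad and value of joint lid_orange below 0.05 rad), for 0.1 s.
2. the orange lid has sprung ajar (value of joint lid_orange above 0.2 rad), for 0.1 s.
At the end, for the whole second after the job is handed in: The roll rests flat on the ledge (its centre within 33 mm of the ledge's middle sideways and 55 mm front to back, so that it is clear of both lids), the orange lid stands ajar on its spring at 0.25 to 0.5 rad, and the blue lid is shut (y of roll in the frame of ledge between -0.033 and 0.033 m and x of roll in the frame of ledge between -0.055 and 0.055 m and height (world z) of roll between 0.09 and 0.105 m and angle between roll's own z axis and vertical below 0.1 rad and linear speed of roll below 0.02 m/s and value of joint lid_orange between 0.25 and 0.5 rad and value of joint lid_blue below 0.05 rad); the robot touches nothing.
It fails at once if the roll was lifted (more than 15 mm above the lid), or fell off the chest (height (world z) of roll above 0.115 m or height (world z) of roll below 0.08 m).
It fails at once if the roll was tipped (angle between roll's own z axis and vertical above 0.35 rad).
It fails at once if the orange lid was raised beyond where its spring leaves it (value of joint lid_orange above 0.6 rad).
It fails at once if the blue lid was opened (value of joint lid_blue above 0.1 rad).
It fails at once if the twine, the oil bottle or the screwdriver was disturbed (moved 20 mm) (distance of any of twine, oil, driver from where it was at the start of the episode above 0.02 m).
It also fails if it takes over 42 s, if anything falls off the work surface, if the arm or the gripper's body presses on something with over 40 N, if the wrist force passes 120 N, or if a joint passes its speed limit or range.

## Working session

There is one attempt and no reset: what is moved stays moved. The work goes in short steps, Python scripts to look and compute and a tool call to move; the robot and the scene stay as the last step left them, time stands still between calls to the robot, and variables do not carry over. Pictures are saved under pics/ and viewed, about 8 in all and at most 12, crops included, and the job is handed in when it is done.

Besides the shell and the picture viewer there is one more tool, called after "Call:" as name([rows], argument=value, ...), one row to a line, values as JSON. drive_tool: Moves the arm, as the interface text tells. Its arguments: {"type":"object","properties":{"increments":{"type":"array","items":{"type":"array","items":{"type":"number"}}},"force":{"type":"number"}},"required":["increments"]}

```bash
mkdir -p pics && cat > h.py <<'E'
import numpy as np, cv2
from station import manip
def ray(cam,u,v):
    m=manip.camera_model(cam); T=np.array(m["cam_to_world"]); K=np.array(m["mtx"])
    d=T[:3,:3]@np.linalg.solve(K,[u,v,1.]); return T[:3,3],d/np.linalg.norm(d)
def at(cam,u,v,z):
    o,d=ray(cam,u,v); return o+d*(z-o[2])/d[2]
def tri(a,b):
    (o,d),(p,e)=ray(*a),ray(*b)
    s,t=np.linalg.lstsq(np.c_[d,-e],p-o,rcond=None)[0]
    x,y=o+s*d,p+t*e; return (x+y)/2,np.linalg.norm(x-y)
E
python3 - <<'E'
from h import *
for n in("top","side"):
    cv2.imwrite(f"pics/{n}0.png",cv2.cvtColor(manip.snapshot(n),cv2.COLOR_RGB2BGR))
    print(n,np.round(manip.camera_model(n)["cam_to_world"],3).tolist())
print(manip.sense())
E
```

```text
top [[-0.007, -0.995, 0.096, 0.421], [-1.0, 0.006, -0.01, 0.013], [0.01, -0.096, -0.995, 1.287], [0.0, 0.0, 0.0, 1.0]]
side [[0.91, -0.275, 0.311, 0.212], [-0.415, -0.566, 0.713, -0.759], [-0.021, -0.777, -0.629, 0.783], [0.0, 0.0, 0.0, 1.0]]
{'t': 0.1, 'q': array([ 9.51514805e-01,  5.28392704e-01,  1.43378210e+00,  7.79208656e-06,
        1.18144534e+00, -1.78489608e-01]), 'qd': array([-0.00092402, -0.00011529, -0.00447843, -0.00100878,  0.00099335,
       -0.00126447]), 'tau': array([ 2.14952474e-04, -4.43303382e+01, -1.78585589e+01, -2.22057051e-04,
        3.82498067e-03,  2.44359711e-05]), 'tcp_pos': array([0.26623575, 0.56472844, 0.230417  ]), 'tool_rot': array([ 2.18617354e-01,  9.75810138e-01, -9.32762296e-04, -3.97050725e-04]), 'force': array([ 0.93297873,  0.19347866, -0.06710166]), 'ft_torque': array([ 0.01280866,  0.04875433, -0.0132211 ]), 'finger_gap': 0.9972806726286038}
```

View pics/top0.png

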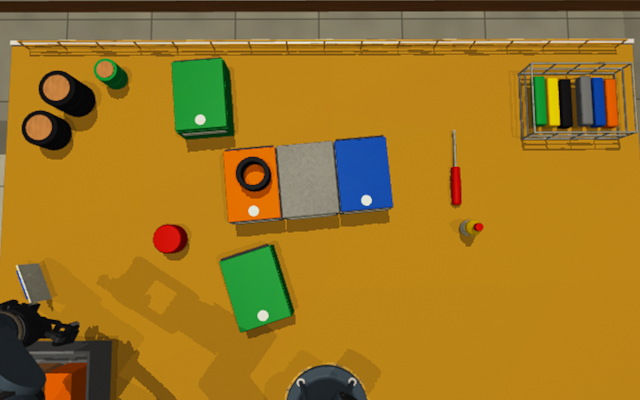

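View pics/side0.png

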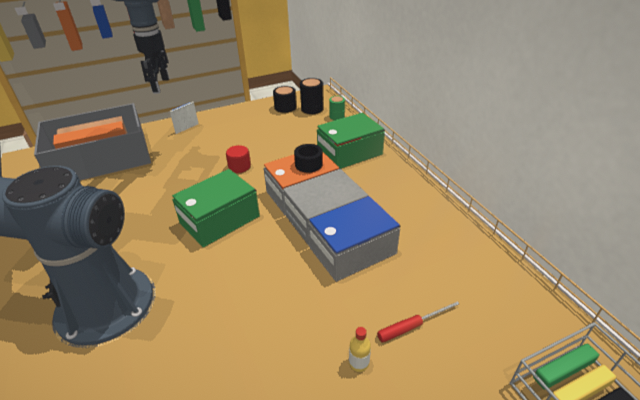

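The top view shows the orange lid on the left (+y), with the roll at about (253,174) and its white spot at (253,211). The ledge is in the middle at about (308,180), and the blue lid is on the right with its spot at (366,200). There are green look-alikes in front at (257,287) and behind at (202,97). The side view agrees. I'll enlarge both to read points.

```bash
python3 - <<'E'
from h import *
a=cv2.imread("pics/top0.png")[125:235,210:400]; b=cv2.imread("pics/side0.png")[130:280,255:405]
cv2.imwrite("pics/c1.png",cv2.resize(a,None,fx=4,fy=4,interpolation=cv2.INTER_CUBIC))
cv2.imwrite("pics/c2.png",cv2.resize(b,None,fx=4,fy=4,interpolation=cv2.INTER_CUBIC))
E
```

```text
(no output)
```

View pics/c1.png

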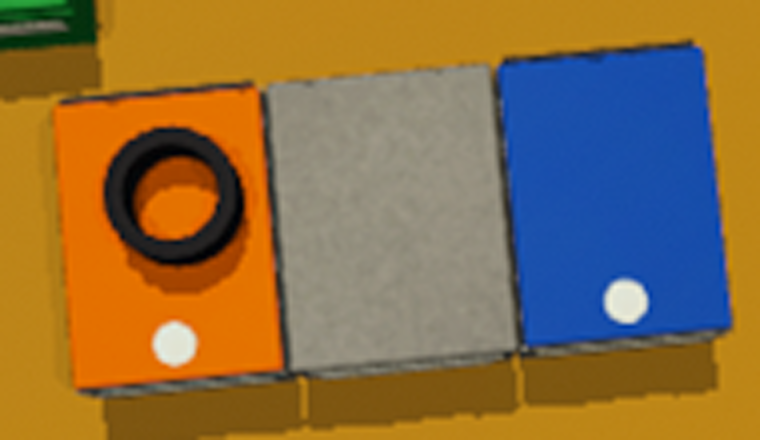

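View pics/c2.png

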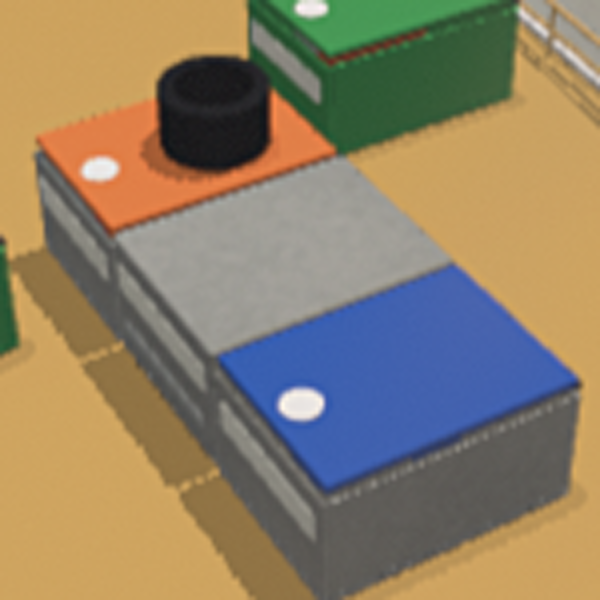

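The crops show:
- **Orange spot:** (175,344) in c1 and (100,168) in c2.
- **Blue spot:** (626,301) in c1 and (301,404) in c2.
- **Ledge top corners in c1:** (268,86), (490,66), (517,352) and (290,373).
- **Roll top centre:** (174,196) in c1 and (214,90) in c2.

```bash
python3 - <<'E'
from h import *
T=lambda u,v:("top",(u+.5)/4-.5+210,(v+.5)/4-.5+125)
S=lambda u,v:("side",(u+.5)/4-.5+255,(v+.5)/4-.5+130)
P={}
for n,a,b in(("ospot",T(175,344),S(100,168)),("bspot",T(626,301),S(301,404)),("roll",T(174,196),S(214,90)),
  ("ledgeBR",T(517,352),S(218,353)),("ledgeBL",T(290,373),S(120,234))):
    p,e=tri(a,b);P[n]=p;print(n,p.round(4),"gap",round(e,4),"topfix",at(*a,.148 if n=="roll" else .1).round(4))
C=[at(*T(*c),.0985) for c in((268,86),(490,66),(517,352),(290,373))]
print(np.round(C,4).tolist(),"sizes",[round(np.linalg.norm(C[i]-C[i-1]),4) for i in range(4)])
o,b=at(*T(175,344),.1),at(*T(626,301),.1)
v=(o-b)[:2];print("spot dist",np.linalg.norm(v)); y=v/np.linalg.norm(v);yaw=np.arctan2(-y[0],y[1]);x=np.array([y[1],-y[0]])
L=np.mean(C,0)[:2];L2=((o+b)/2)[:2]+x*.066
print("yaw",yaw,"ledge by corners",L,"by spots",L2)
r=at(*T(174,196),.148)[:2]-L2;print("roll in ledge",r@x,r@y)
print("gripyaw",manip.sense()["tool_rot"])
for n,u,v in(("twine",170,238),("oil",470,228),("greenTopcorner",268,246),("green2",205,135)):print(n,at("top",u,v,.06 if n!="oil" else .1).round(3))
E
```

```text
ospot [0.4955 0.1759 0.1003] gap 0.0001 topfix [0.4955 0.176  0.1   ]
bspot [ 0.5198 -0.0992  0.0992] gap 0.0006 topfix [ 0.52   -0.0992  0.1   ]
roll [0.5809 0.1712 0.1426] gap 0.001 topfix [0.5797 0.1706 0.148 ]
ledgeBR [ 0.492  -0.0332  0.0965] gap 0.0053 topfix [ 0.4892 -0.0322  0.1   ]
ledgeBL [0.4804 0.1055 0.0958] gap 0.0059 topfix [0.4774 0.106  0.1   ]
[[0.6548, 0.1199, 0.0985], [0.6666, -0.0173, 0.0985], [0.4893, -0.0323, 0.0985], [0.4774, 0.1061, 0.0985]] sizes [np.float64(0.1779), np.float64(0.1378), np.float64(0.1779), np.float64(0.1389)]
spot dist 0.2762995782245869
yaw 0.0887810612994954 ledge by corners [0.5720361  0.04410753] by spots [0.57347684 0.04424338]
roll in ledge 0.01738685339715159 0.12530689749130278
gripyaw [ 2.18617354e-01  9.75810138e-01 -9.32762296e-04 -3.97050725e-04]
twine [0.431 0.389 0.06 ]
oil [ 0.45  -0.352  0.1  ]
greenTopcorner [0.409 0.144 0.06 ]
green2 [0.692 0.306 0.06 ]
```

The chest yaw is 0.089 rad and the ledge centre is at about (0.573, 0.044). The roll sits at (+17, +125) mm in the ledge frame. Heights, spot spacing and ledge size agree with the text. Next I go above the outer side of the roll, with the jaws half open along the chest's x.

Call:
drive_tool([
  [120,-4,-1.6,0,0,0,0.1],
  [120,-8,-3.2,0,0,0,0.22],
  [120,-12,-4.8,0,0,0,0.34],
  [120,-16,-6.4,0,0,0,0.46],
  [120,-20,-8,0,0,0,0.58],
  [120,-24,-9.6,0,0,0,0.68],
  [120,-28,-11.2,0,0,0,0.78],
  [120,-32,-12.8,0,0,0,0.88],
  [120,-36,-14.4,0,0,0,0.96],
  [120,-40,-16,0,0,0,1.041],
  [120,-41.85,-16.75,0,0,0,1.041],
  [120,-41.85,-16.75,0,0,0,1.041],
  [120,-41.85,-16.75,0,0,0,1.041],
  [120,-41.85,-16.75,0,0,0,1.041],
], force=40)

```text
t: 1.5
tcp_pos: [0.5721, 0.2364, 0.231]
tool_rot: [0.674, 0.739, -0.0, -0.001]
force: [-0.2, 0.1, -0.4]
finger_gap: 0.529
```

```bash
python3 - <<'E'
from h import *
from scipy.spatial.transform import Rotation as R
s=manip.sense();print(s["t"],s["tcp_pos"],s["finger_gap"],s["force"]);print(R.from_quat(s["tool_rot"]).as_matrix().round(3))
a=manip.snapshot("wrist");cv2.imwrite("pics/w1.png",cv2.cvtColor(a,cv2.COLOR_RGB2BGR))
m=manip.camera_model("wrist");T=np.array(m["cam_to_world"]);K=np.array(m["mtx"])
L=np.array([.573,.0442]);c=np.array([.9961,.0887]);d=np.array([-.0887,.9961])
for n,x,y,z in(("roll",.017,.125,.148),("spot",-.066,.138,.1),("ledgecorner",-.09,.07,.0985)):
    p=np.linalg.inv(T)@np.r_[L+x*c+y*d,z,1];q=K@p[:3];print(n,q[:2]/q[2])
E
```

```text
1.5 [0.57213686 0.23640891 0.23104952] 0.5294091354737199 [-0.227355    0.08268185 -0.38822893]
[[-0.091  0.996 -0.002]
 [ 0.996  0.091  0.   ]
 [ 0.    -0.002 -1.   ]]
roll [322.63078887 286.03001278]
spot [235.98297567 245.45255394]
ledgecorner [218.70608747 304.45292988]
```

View pics/w1.png

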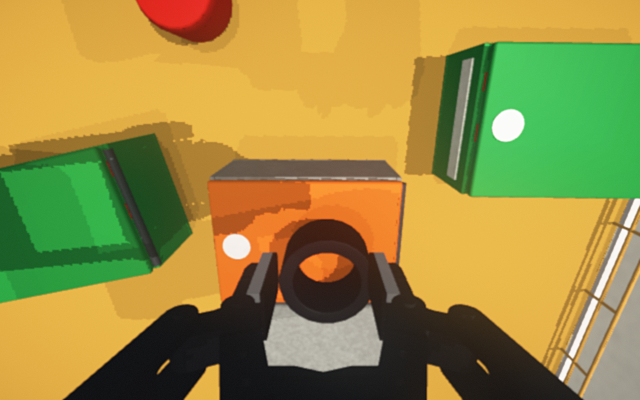

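The wrist view confirms the poses. The spot is seen at (236,246) against a predicted (236,245), and the roll at about (324,282) against (323,286). I lower beside the roll, then push along tool −x.

Call:
drive_tool([
  [120,0,0,4,0,0,0],
  [120,0,0,8,0,0,0],
  [120,0,0,11,0,0,0],
  [120,0,0,12.4,0,0,0],
  [120,0,0,12.4,0,0,0],
  [120,0,0,12.4,0,0,0],
])

```text
t: 2.15
tcp_pos: [0.5742, 0.236, 0.1083]
tool_rot: [0.675, 0.738, 0.001, 0.0]
force: [0.5, -0.3, 0.3]
finger_gap: 0.534
```

Call:
drive_tool([
  [120,-0.7,0,0,0,0,0],
  [120,-1.4,0,0,0,0,0],
  [120,-2.1,0,0,0,0,0],
  [120,-2.8,0,0,0,0,0],
  [120,-3.5,0,0,0,0,0],
  [120,-4.2,0,0,0,0,0],
  [120,-4.9,0,0,0,0,0],
  [120,-5.6,0,0,0,0,0],
  [120,-6.3,0,0,0,0,0],
  [120,-7.0,0,0,0,0,0],
  [120,-7.0,0,0,0,0,0],
  [120,-7.0,0,0,0,0,0],
])

```text
t: 3.35
tcp_pos: [0.5796, 0.1646, 0.1068]
tool_rot: [0.675, 0.738, -0.001, -0.0]
force: [-0.3, 0.6, -0.7]
finger_gap: 0.529
```

```bash
python3 - <<'E'
from h import *
a=cv2.cvtColor(manip.snapshot("side"),cv2.COLOR_RGB2BGR)[100:280,235:415]
b=cv2.cvtColor(manip.snapshot("wrist"),cv2.COLOR_RGB2BGR)
a=cv2.resize(a,(400,400));b=cv2.resize(b[100:400,170:470],(400,400));cv2.imwrite("pics/p2.png",np.hstack([a,b]))
s=manip.sense();print(s["tcp_pos"],s["force"])
E
```

```text
[0.57957405 0.16513946 0.10687541] [-0.48028377 -0.9112249  -0.4109562 ]
```

View pics/p2.png

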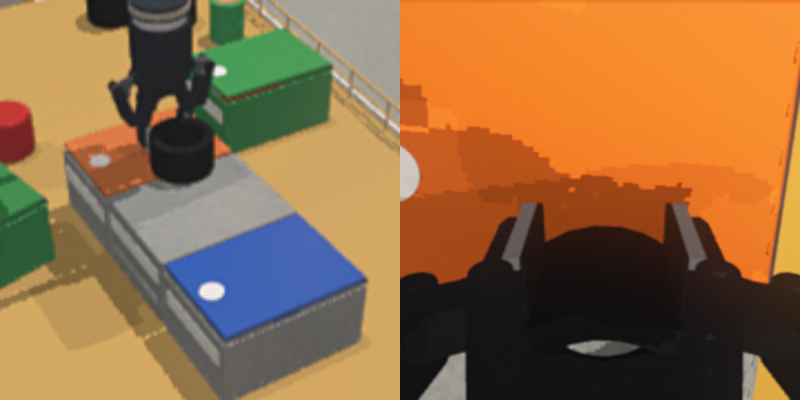

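The roll stands upright between the fingers and straddles the seam, with both lids shut. TCP is at chest y ≈ 120 mm, so I push about 76 mm further and then back off 2 cm.

Call:
drive_tool([
  [120,-0.7,0,0,0,0,0],
  [120,-1.4,0,0,0,0,0],
  [120,-2.1,0,0,0,0,0],
  [120,-2.8,0,0,0,0,0],
  [120,-3.5,0,0,0,0,0],
  [120,-4.2,0,0,0,0,0],
  [120,-4.9,0,0,0,0,0],
  [120,-5.6,0,0,0,0,0],
  [120,-6.3,0,0,0,0,0],
  [120,-7.0,0,0,0,0,0],
  [120,-7.6,0,0,0,0,0],
  [120,-7.6,0,0,0,0,0],
  [120,-6.6,0,0,0,0,0],
  [120,-4.6,0,0,0,0,0],
  [120,-2.6,0,0,0,0,0],
  [120,-2.6,0,0,0,0,0],
])

```text
t: 5.05
tcp_pos: [0.5816, 0.1424, 0.1074]
tool_rot: [0.674, 0.739, 0.0, -0.0]
force: [-0.7, -1.0, 0.0]
finger_gap: 0.53
```

Call:
drive_tool([
  [255,0,0,-3,0,0,0],
  [255,0,0,-7,0,0,0],
  [255,0,-2,-9,0,0,0],
  [255,4,-5,-9,0,0,0],
  [255,6,-8,-9,0,0,0],
  [255,6,-8,-9,0,0,0],
  [255,6,-8,-9,0,0,0],
])

```text
t: 5.75
tcp_pos: [0.4969, 0.1926, 0.1977]
tool_rot: [0.674, 0.738, 0.0, 0.001]
force: [0.4, 0.7, -0.0]
finger_gap: 0.0
```

```bash
python3 - <<'E'
from h import *
a=cv2.cvtColor(manip.snapshot("side"),cv2.COLOR_RGB2BGR)[130:280,255:405]
b=cv2.cvtColor(manip.snapshot("top"),cv2.COLOR_RGB2BGR)[115:235,210:400]
a=cv2.resize(a,(400,400),interpolation=2);b=cv2.resize(b,None,fx=2,fy=2,interpolation=2);b=cv2.copyMakeBorder(b,0,160,0,20,0)
cv2.imwrite("pics/p3.png",np.hstack([a,b]))
s=manip.sense();print(s["t"],s["tcp_pos"],s["finger_gap"])
p=s["tcp_pos"][:2]-[.573,.0442];print("chest",p@[.9961,.0887],p@[-.0887,.9961])
E
```

```text
5.85 [0.4984697  0.19196638 0.19759094] -0.0011188609239854545
chest -0.06113275778276667 0.15380092512083124
```

View pics/p3.png

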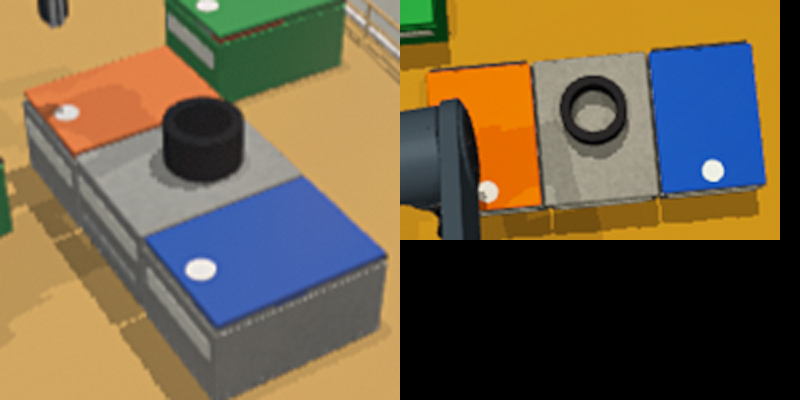

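The roll stands upright on the ledge. Its top centre is at about (193,109) in the top crop, which is about (306.5,169) full-frame, and it is clear of both seams. I check the number while moving over the spot.

```bash
python3 - <<'E'
from h import *
p=at("top",306.5,169.3,.1465)[:2]-[.573,.0442];print("roll chest",p@[.9961,.0887],p@[-.0887,.9961])
E
```

```text
roll chest 0.01645908941224504 -0.0006567448948558199
```

Call:
drive_tool([
  [255,-0.8,-0.3,3,0,0,0],
  [255,-1.6,-0.5,6,0,0,0],
  [255,-1.6,-0.5,8.5,0,0,0],
  [255,-1.6,-0.5,8.9,0,0,0],
  [255,-1.6,-0.5,8.9,0,0,0],
  [255,-1.6,-0.5,8.9,0,0,0],
])

```text
t: 6.45
tcp_pos: [0.4951, 0.1758, 0.1092]
tool_rot: [0.675, 0.738, 0.001, 0.001]
force: [-0.2, 1.1, 0.5]
finger_gap: -0.004
```

The roll is centred at (16, −1) mm and the tip is 9 mm above the spot. I press gradually.

Call:
drive_tool([
  [255,0,0,0.5,0,0,0],
  [255,0,0,0.8,0,0,0],
  [255,0,0,1.0,0,0,0],
  [255,0,0,1.15,0,0,0],
  [255,0,0,1.3,0,0,0],
  [255,0,0,1.3,0,0,0],
  [255,0,0,1.3,0,0,0],
])

```text
t: 7.15
tcp_pos: [0.494, 0.176, 0.0965]
tool_rot: [0.675, 0.738, 0.001, 0.001]
force: [-1.1, -0.6, 8.3]
finger_gap: -0.001
```

Call:
drive_tool([
  [255,0,0,0.08,0,0,0],
  [255,0,0,0.15,0,0,0],
  [255,0,0,0.15,0,0,0],
])

```text
t: 7.45
tcp_pos: [0.4941, 0.176, 0.0954]
tool_rot: [0.675, 0.738, 0.001, 0.001]
force: [-1.8, -0.3, 10.0]
finger_gap: -0.0
```

10 N at about 4.5 mm of travel is past the catch. I let go fast, straight up, and wait.

Call:
drive_tool([
  [255,0,0,-5,0,0,0],
  [255,0,0,-10,0,0,0],
  [255,0,0,-15,0,0,0],
  [255,2,-2,-17,0,0,0],
  [255,6,-4,-17,0,0,0],
  [255,10,-6,-17,0,0,0],
  [255,14,-8,-17,0,0,0],
  [255,14,-8,-17,0,0,0],
  [255,14,-8,-17,0,0,0],
  [255,14,-8,-17,0,0,0],
  [255,14,-8,-17,0,0,0],
  [255,14,-8,-17,0,0,0],
])

```text
t: 8.65
tcp_pos: [0.4023, 0.3072, 0.2637]
tool_rot: [0.676, 0.737, -0.0, 0.0]
force: [0.5, 0.7, 0.4]
finger_gap: 0.002
```

```bash
python3 - <<'E'
from h import *
a=cv2.cvtColor(manip.snapshot("side"),cv2.COLOR_RGB2BGR)[110:280,245:415]
b=cv2.cvtColor(manip.snapshot("top"),cv2.COLOR_RGB2BGR)[115:245,140:400]
a=cv2.resize(a,(400,400),interpolation=2);b=cv2.resize(b,(400,200),interpolation=2);b=cv2.copyMakeBorder(b,0,200,0,0,0)
cv2.imwrite("pics/p4.png",np.hstack([a,b]))
s=manip.sense();print(s["t"],s["tcp_pos"],s["force"])
E
```

```text
8.75 [0.40208143 0.30745236 0.26372676] [-0.427138   -0.57906383  0.58661381]
```

View pics/p4.png

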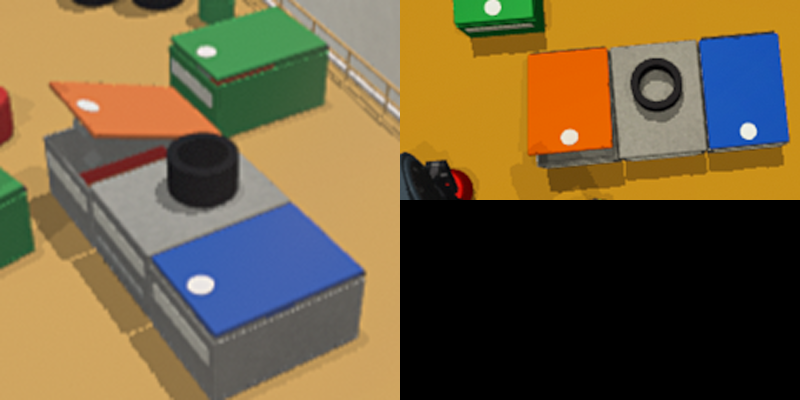

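The orange lid is ajar, the roll stands upright on the ledge and the blue lid is shut. The spot is at (88,106) in the side crop and (169.5,137) in the top crop. I check the angle, then hand in.

```bash
python3 - <<'E'
from h import *
p,e=tri(("side",88*.425+245,106*.425+110),("top",169.5*.65+140,137*.65+115))
a=np.arcsin((p[2]-.1)/.154);print(p,e,"angle",a)
r=at("top",257*.65+140,84*.65+115,.1465)[:2]-[.573,.0442];print("roll",r@[.9961,.0887],r@[-.0887,.9961])
if .25<a<.5: print(manip.sign_off())
E
```

```text
[0.50792774 0.17648896 0.15104727] 0.0005057500426671979 angle 0.3378673478899294
roll 0.015624205293259254 -0.0018833387549189375
the job is handed in; nothing more can be done
None
```

I pushed the roll sideways onto the ledge with half-open fingers. I then pressed the white spot down about 4.5 mm, reaching 10 N, and let go so the orange lid sprang open by itself. The job was handed in at about 9 s of the 42 s limit; sign-off gives no verdict.

The last checks, all from the pictures and the force reading:
- **Roll:** it stands upright on the ledge, about 16 mm from the middle front to back and 2 mm sideways.
- **Orange lid:** it stands at about 0.34 rad, measured from two views.
- **Blue lid:** it is shut.
- **Bystanders:** the arm passed well clear of the twine, oil bottle and screwdriver. I did not measure their positions again.
- **Robot:** it is clear of everything, with a force reading under 1 N.

No check failed. The one disagreement was in the first measurements: triangulating the roll's top gave 143 mm instead of 148 mm. I used the stated height for its position, and the wrist view matched to about 4 pixels.

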